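Put the tall carton away on its back in its labelled bay

ROBOT

A 6-joint arm with a two-finger parallel gripper is mounted at the origin on the work surface. World frame = base frame: x ahead of the robot, y to its left, z up, the work surface at z = 0. Lengths are in m, angles in rad, forces in N, time in s.
With the tool pointing down it reaches from about 0.375 to 0.975 m from the base axis. Payload 3.8 kg.
Tool frame: the origin (TCP) lies at the very end of the fingers, on their centre line; the grasp point (between the pads) lies 19 mm behind it; y points along the fingers, x is the direction in which the jaws open and shut, and the axes are right-handed (so a half turn about y gives the same grasp; the last joint's range is limited). The gripper opens to 85 mm and grips with 20 to 120 N. Pads are 22 mm wide; open, the fingers measure 114 mm over their backs; the gripper's body (76 mm by 85 mm) begins 54 mm behind the grasp point. The pads swing forward as they close: fully open they stand 13 mm farther back than shut.
Start: joints at [-1.141, 0.264, 1.604, -0, 1.274, -0.037], TCP at [0.304, -0.603, 0.231] pointing down, gripper open.
Joint ranges: [-2.63, 2.63], [-0.94, 2.18], [0.31, 2.57], [-1.31, 4.45], [0, 2.66], [-2.55, 2.55]. Speed limits (rad/s): [2.57, 2.57, 3.14, 3.14, 3.14, 3.14].

INTERFACE

Orientations are given as a rotation vector (axis times angle).
In Python, from workcell import bot, cams gives the robot as it stands.
- The arm moves only by the tool play_rows, never from a script. Its argument "motion" is a list of rows, each a list of 2 entries, a list of its own where there are three numbers: the shift along the world's x, y, z normalised to -1 to 1, where 1 is 400 mm, then the turn, a rotation vector about the world's x, y, z normalised to -1 to 1, where 1 is pi/4 rad. In form: [[[tx, ty, tz], [ax, ay, az]], ...]. A call has 1 to 10 rows; each row is the pose to reach, as a shift and turn from the pose commanded when the call began; what a row does not reach only later rows make up. A row lasts 1/8 s, in which the tool goes at most 62.5 mm and 10.7 degrees, less where a joint would pass 70% of its speed; a pose out of reach is approached as far as the arm can. A call with a number of a shift or a turn outside -1 to 1 is refused whole. A call with a gripper value outside its range is refused whole. "gripper" is the closure, from 0 (fully open) to 1 (shut), set as the call begins (left out, the last holds). The fingers move at their own pace and stop on an object; "squeeze" is the grip in N (left out, the last holds). Time passes only in rows, so rows that repeat a pose let the fingers close. It gives the time, the measured TCP pose, the force and the opening at its end, in the units of the state.
- bot.read_state(): the state, without advancing time (a new reading comes with each control period).
- cams.read_camera(name): name is "scene" or "side" or "wrist"; returns (picture, depth): 420x560x3 uint8, red, green, blue; 420x560 float32, m along the optical axis (not along the pixel's ray), 0 where there is no reading.
- cams.calibration(name): a dict with "mtx" (3x3 intrinsics, pixels), "R" (3x3) and "t" (3): a world point X has camera coordinates R X + t; the wrist camera has in their place "tool_from_camera" (4x4, takes a point from camera to tool coordinates, whose origin is the TCP and whose axes are the tool frame's). Camera axes: x right, y down, z forward; pixel columns grow to the right and rows downward; lengths in m; the calibration is good to about 2 mm. A picture is of the moment at which its call begins: read the wrist's pose just before it. calibration takes no time and is no camera call.
- bot.finish_job(): hands the job in, once; it reports no verdict.
Trained networks look in the newest picture that a camera, given by its name, has taken for a name from the list of things; names that differ only in an ending like _2 or _b are one class to them, and where a whole thing is asked for, a point or a joint stands for the part that bears it (a point fixed in the world has none). Each returns a list of dicts, best first, with "conf" (0 to 1); they miss things now and then, are a little off and sometimes report something else, mostly with a low value. They report only what shows in the picture. A call takes as long as a camera call. They do not tell look-alikes from the thing itself.
- cams.recognise(camera, label): "xyz" ([x, y, z] in m, in the coordinates of the camera as it stood for that picture, good to about 4 mm: the middle of the surface that is visible of it).
- cams.regions_of(camera, label): "mask" (420x560 bool, what is visible of it).
- cams.mark_of(camera, label): "xyz" ([x, y, z] in m, in the coordinates of the camera as it stood for that picture, good to about 4 mm: a listed point, or the origin of a listed thing).
The state is a dict: "time": time; "q": joint angles; "joint_vel": joint speeds; "joint_torque": joint torques, N m; "tool_pos": TCP position; "tcp_rot": TCP orientation; "wrist_force": force on the tool from outside, world axes, zero at the start; "torque": the same for the moment, N m; "width": opening from 0.0 (shut) to 1.0 (fully open).
Only numpy, scipy, OpenCV 4.12 (cv2) and the standard library are available. Lean on these libraries where they do the work, as an engineer would, in place of code of your own. Each camera call takes 0.05 s, during which the arm holds its last target.

TASK

Put the tall cardboard carton back in its own bay of the wooden storage rack, the one whose label shows a plain oblong. First stand it upright in the foot pocket of that bay, between the low end stop and the first cross rail, with its pale front towards the end stop, and let go; then tip it over so that it ends lying flat on its back on the two cross rails, pale front up. Leave the bottle, the bowl and the spoon where they are.

Things in the scene. Friction and masses are not known exactly. Their poses are not given: they have to be found in the camera images.
- carton_mid (a point): Centre of the tall closed cardboard carton: 50 mm deep (its x), 60 mm wide (its y), 180 mm tall (its z, to its top), 0.2 to 0.4 kg. Starts standing upright on the counter. Its front, the -x face, bears a large pale panel with a small brown square; a pale strip runs along the front edge of its top. Its back, +x, is plain.
- carton_front (a point): Centre of the carton's pale front face: 25 mm from carton_mid along the carton's -x. Same axes as carton_mid.
- carton_bay (a point): Centre of the floor of the foot pocket of the carton's own bay, 6 mm above the counter. x runs along the bay from the foot pocket to its label, y across, z up. Pocket 60 mm long: from the end stop (12 mm high, at x = -30 mm) to the first cross rail (at x = +30 mm). Which of the three bays is the carton's varies.
- carton_rail (a point): Middle of the top of the first cross rail in the carton's bay: 36 mm along x from carton_bay, same axes. Rail 12 mm long in x, 8 mm above the bay floor. It blocks the carton's bottom edge when the top is pushed towards +x; past a lean of about 16 degrees the carton falls by itself. An equal second rail lies 130 mm further along x.
- carton_label (a point): Centre of the carton bay's label, a flat white 60 x 70 mm plate on the rack's end shelf, 261 mm along x from carton_bay, 27 mm above the bay floor; same axes. It shows a plain black oblong, 50 x 18 mm, long side along the bay. The other two labels show a bottle (wide body, narrow neck) and a spoon (round bowl, thin stem).
- rack: Fixed wooden rack of three equal parallel bays, 335 x 260 mm, walls 30 mm above the counter. Each bay is 76 mm wide; its end shelf begins 225 mm from the pocket centre. Origin on the counter under the middle bay's foot pocket centre; x along the bays to the label shelf; bays at y = -84, 0, +84 mm.
- bottle: White plastic bottle, 62 mm across, 190 mm tall, standing; origin under its centre. To be left alone.
- bowl: Steel bowl, 124 mm across, 55 mm high; origin under its centre. To be left alone.
- spoon: Wooden spoon, 200 mm long, lying on the counter along its x, on the robot's side of the work; origin about half-way along. To be left alone.
There are look-alikes about, which are no part of the job. What is shaped like the part that bears carton_mid but blue is not meant.

How it is judged:
On the way:
1. the carton stands upright and released in the foot pocket of its own bay, front towards the end stop (angle between carton_mid's own z axis and vertical below 0.07 rad and x of carton_mid in the frame of carton_bay between -0.009 and 0.009 m and y of carton_mid in the frame of carton_bay between -0.014 and 0.014 m and z of carton_mid in the frame of carton_bay between 0.08 and 0.095 m and x of carton_front in the frame of carton_bay below -0.012 m and linear speed of carton below 0.02 m/s and contact force between the fingers and carton below 0.1 N), for 0.2 s.
At the end, for the whole second after the job is handed in: Carton on its back, pale front up, flat on both rails of its own bay (centre 85-142 mm along the bay, within 14 mm of its midline, 28-38 mm above its floor, front face 52-63 mm up, within 0.15 rad of the bay), at rest and released; bottle, bowl and spoon within 30 mm of their starts (x of carton_mid in the frame of carton_bay between 0.085 and 0.142 m and y of carton_mid in the frame of carton_bay between -0.014 and 0.014 m and z of carton_mid in the frame of carton_bay between 0.028 and 0.038 m and z of carton_front in the frame of carton_bay between 0.052 and 0.063 m and angle between the z axis of carton_mid and the x axis of carton_bay, either way round below 0.15 rad and linear speed of carton below 0.02 m/s and contact force between the fingers and carton below 0.1 N and distance of each of bottle, bowl, spoon from where it was at the start of the episode below 0.03 m); the robot touches nothing.
It fails at once if the bottle, the bowl or the spoon is moved by more than 30 mm (distance of any of bottle, bowl, spoon from where it was at the start of the episode above 0.03 m).
It also fails if it takes over 51 s, if anything falls off the work surface, if the arm or the gripper's body presses on something with over 40 N, if the wrist force passes 120 N, or if a joint passes its speed limit or range.

## Working session

There is one attempt and no reset: what is moved stays moved. The work goes in short steps, Python scripts to look and compute and a tool call to move; the robot and the scene stay as the last step left them, time stands still between calls to the robot, and variables do not carry over. Pictures are saved under pics/ and viewed, and the job is handed in when it is done.

Besides the shell and the picture viewer there is one more tool, called after "Call:" by a JSON object that holds its "op" and its "data". play_rows: Moves the arm, as the interface text tells. Its arguments: {"type":"object","properties":{"motion":{"type":"array","items":{"type":"array"}},"gripper":{"type":"number"},"squeeze":{"type":"number"}},"required":["motion"]}

```bash
mkdir -p pics; ls; cat > h.py <<'E'
import numpy as np, cv2
from workcell import bot, cams
from scipy.spatial.transform import Rotation as Ro
def save(n,im): cv2.imwrite('pics/'+n+'.png',im[:,:,::-1])
def cam2w(name,p,st=None):
    c=cams.calibration(name); p=np.atleast_2d(p)
    if name=='wrist':
        T=c['tool_from_camera']; q=p@T[:3,:3].T+T[:3,3]
        return q@Ro.from_rotvec(st['tcp_rot']).as_matrix().T+st['tool_pos']
    return (p-np.array(c['t']))@np.array(c['R'])
def cloud(name,depth,st=None):
    K=np.array(cams.calibration(name)['mtx']); v,u=np.indices(depth.shape)
    P=np.stack([(u-K[0,2])/K[0,0]*depth,(v-K[1,2])/K[1,1]*depth,depth],-1)
    return cam2w(name,P.reshape(-1,3),st).reshape(P.shape)
E
python3 - <<'E'
from h import *
s=bot.read_state(); print({k:np.round(v,3) for k,v in s.items()})
for n in ['scene','side']:
    im,d=cams.read_camera(n); save(n+'0',im); np.savez(n+'0.npz',im=im,d=d)
    for l in ['carton_mid','carton_front','carton_bay','carton_rail','carton_label','rack','bottle','bowl','spoon']:
        r=cams.mark_of(n,l)
        print(n,l,[(np.round(cam2w(n,x['xyz'])[0],3),round(x['conf'],2)) for x in r[:4]])
E
```

```text
pics
{'time': np.float64(0.0), 'q': array([-1.141,  0.265,  1.605, -0.   ,  1.274, -0.037]), 'joint_vel': array([-0.   , -0.   , -0.   ,  0.002,  0.   , -0.   ]), 'joint_torque': array([ 1.0000e-03, -5.1511e+01, -3.6732e+01,  0.0000e+00,  1.3000e-02,
        0.0000e+00]), 'tool_pos': array([ 0.303, -0.602,  0.23 ]), 'tcp_rot': array([-1.393,  0.86 , -0.857]), 'wrist_force': array([0.35 , 0.287, 0.155]), 'torque': array([-0.002,  0.001,  0.016]), 'width': np.float64(1.001)}
scene carton_mid [(array([ 0.485, -0.305,  0.09 ]), 0.82), (array([ 0.413, -0.404,  0.084]), 0.66), (array([ 0.596, -0.335,  0.092]), 0.63), (array([ 0.364, -0.21 , -0.   ]), 0.3)]
scene carton_front [(array([ 0.569, -0.341,  0.091]), 0.85), (array([ 0.419, -0.378,  0.089]), 0.79), (array([ 0.498, -0.326,  0.089]), 0.67)]
scene carton_bay []
scene carton_rail [(array([ 0.725, -0.351,  0.001]), 0.64)]
scene carton_label [(array([0.478, 0.244, 0.03 ]), 0.94)]
scene rack [(array([ 0.553, -0.02 ,  0.   ]), 0.69)]
scene bottle [(array([ 0.724, -0.356,  0.003]), 0.81)]
scene bowl [(array([ 0.743, -0.236, -0.003]), 0.97)]
scene spoon [(array([ 0.363, -0.211, -0.003]), 0.75)]
side carton_mid [(array([ 0.492, -0.306,  0.094]), 0.73), (array([ 0.415, -0.4  ,  0.091]), 0.73), (array([ 0.597, -0.335,  0.091]), 0.55)]
side carton_front [(array([ 0.417, -0.376,  0.089]), 0.91), (array([ 0.573, -0.341,  0.087]), 0.79), (array([ 0.497, -0.327,  0.092]), 0.56)]
side carton_bay [(array([ 0.363, -0.215,  0.   ]), 0.75)]
side carton_rail []
side carton_label [(array([0.473, 0.245, 0.032]), 0.87)]
side rack [(array([ 0.553, -0.022, -0.001]), 0.62)]
side bottle [(array([ 0.728, -0.351,  0.003]), 0.7)]
side bowl [(array([ 0.745, -0.236,  0.004]), 0.56)]
side spoon [(array([ 0.364, -0.212, -0.   ]), 0.77)]
```

View pics/scene0.png

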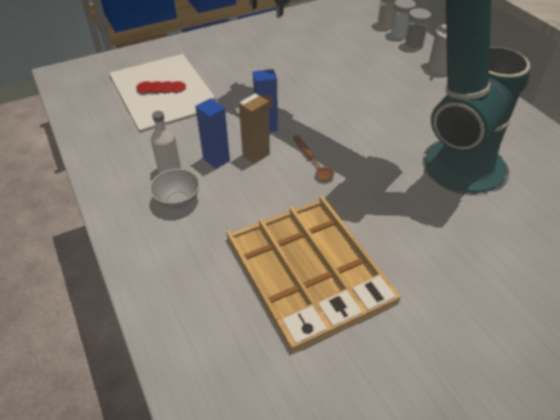

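View pics/side0.png

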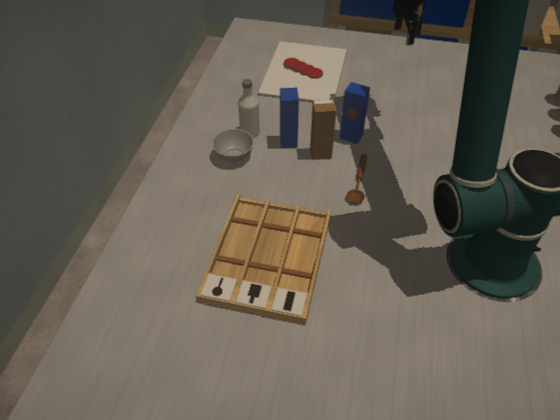

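The oblong label is at scene px (375,292), in the bay nearest the robot. The brown carton is at scene px (255,130), with blue look-alikes on both sides and the pale strip on its far top edge. Next I'll fit the carton and rack poses precisely.

```bash
cat > fit.py <<'E'
from h import *
from scipy.optimize import minimize
def yaw_rect(P):
    r=cv2.minAreaRect((P[:,:2]*1000).astype(np.float32)); return r
for n in ['scene','side']:
    z=np.load(n+'0.npz'); im,d=z['im'].astype(int),z['d']; W=cloud(n,d)
    x,y,zz=W[...,0],W[...,1],W[...,2]
    brown=(im[...,0]>im[...,2]-10)
    m=(d>0)&(np.hypot(x-.49,y+.306)<.06)&(zz>.172)&(zz<.19)
    print(n,'carton top',m.sum(),np.round(W[m].mean(0),4),yaw_rect(W[m]), np.median(zz[m]))
    # pale strip
    pale=m&(im.min(-1)>im[m].min(-1).max()*0.75)
    print(' strip',pale.sum(),np.round(W[pale].mean(0),4) if pale.any() else None)
    mr=(d>0)&(x>.35)&(x<.75)&(y>-.13)&(y<.36)&(zz>.012)&(zz<.05)
    P=W[mr]; print(' rack',mr.sum(),yaw_rect(P))
    tw=(d>0)&(x>.35)&(x<.75)&(y>-.13)&(y<.36)&(zz>.025)&(zz<.05)
    print(' racktop',tw.sum(),yaw_rect(W[tw]))
    # white label / robot side bay
    wl=tw&(im.min(-1)>150); print(' white',wl.sum())
    print(' counter z',np.round(np.median(zz[(d>0)&(abs(x-.4)<.02)&(abs(y-.4)<.02)]),4))
    crop=im[np.where(m)[0].min()-8:np.where(m)[0].max()+90,np.where(m)[1].min()-15:np.where(m)[1].max()+15].astype(np.uint8)
    save('crop_'+n,cv2.resize(crop,None,fx=5,fy=5,interpolation=cv2.INTER_CUBIC))
E
python3 fit.py
```

```text
scene carton top 316 [ 0.4925 -0.2985  0.1771] ((491.1017761230469, -300.2937316894531), (62.66535568237305, 52.29106140136719), 18.799463272094727) 0.1770671703789485
 strip 66 [ 0.4947 -0.318   0.1776]
 rack 7065 ((520.3403930664062, 77.93243408203125), (401.4012756347656, 333.4603271484375), 89.22657012939453)
 racktop 5075 ((555.6812744140625, 109.43441772460938), (336.7773742675781, 262.5018310546875), 89.03375244140625)
 white 1821
 counter z -0.0018
side carton top 287 [ 0.4915 -0.2961  0.1791] ((491.6332702636719, -298.43853759765625), (60.34088897705078, 57.43937683105469), 16.806682586669922) 0.17937922247049412
 strip 52 [ 0.496  -0.3172  0.1803]
 rack 5641 ((521.1451416015625, 74.33171081542969), (412.49920654296875, 332.10601806640625), 88.76644134521484)
 racktop 4095 ((557.163330078125, 109.55433654785156), (339.8416748046875, 260.8072814941406), 89.16402435302734)
 white 0
 counter z -0.0003
```

```bash
cat > rk.py <<'E'
from h import *
th=np.deg2rad(89.1); R=np.array([[np.cos(th),np.sin(th)],[-np.sin(th),np.cos(th)]])
o=np.array([.5545,-.0205])
for n in ['scene','side']:
    z=np.load(n+'0.npz'); im,d=z['im'].astype(int),z['d']; W=cloud(n,d)
    p=(W[...,:2]-o)@R.T; zz=W[...,2]; ok=d>0
    # wall profile: median z by y in x 70..150
    a=ok&(p[...,0]>.06)&(p[...,0]<.15)
    print(n,'z by y'); 
    print([(int(b*1000),int(1000*np.median(zz[a&(abs(p[...,1]-b)<.002)]))) for b in np.arange(-.14,.141,.004) if (a&(abs(p[...,1]-b)<.002)).sum()>3])
    a=ok&(abs(p[...,1]-.084)<.025)
    print('z by x',[(int(round(b*1000)),int(1000*np.median(zz[a&(abs(p[...,0]-b)<.0025)]))) for b in np.arange(-.06,.31,.005) if (a&(abs(p[...,0]-b)<.0025)).sum()>3])
s=bot.read_state(); M=Ro.from_rotvec(s['tcp_rot']).as_matrix(); print(M.round(3)); print(cams.calibration('wrist'))
im,d=cams.read_camera('wrist'); save('w0',im)
E
python3 rk.py
```

```text
scene z by y
[(-140, -1), (-136, -1), (-132, -1), (-128, 19), (-124, 28), (-120, 26), (-115, 5), (-111, 3), (-107, 4), (-103, 4), (-99, 3), (-95, 4), (-91, 4), (-87, 3), (-83, 3), (-79, 4), (-75, 4), (-71, 4), (-67, 3), (-63, 3), (-59, 3), (-55, 4), (-51, 3), (-47, 4), (-43, 19), (-39, 27), (-35, 26), (-27, 4), (-23, 4), (-19, 3), (-15, 4), (-11, 3), (-7, 4), (-3, 3), (0, 3), (4, 4), (8, 4), (12, 3), (16, 3), (20, 3), (24, 4), (28, 3), (32, 4), (36, 5), (40, 20), (44, 27), (48, 26), (56, 5), (60, 3), (64, 3), (68, 4), (72, 4), (76, 4), (80, 3), (84, 4), (88, 4), (92, 4), (96, 3), (100, 3), (104, 3), (108, 3), (112, 4), (116, 3), (120, 8), (124, 17), (128, 27), (132, 26)]
z by x [(-60, -1), (-55, -1), (-50, 1), (-35, 14), (-30, 10), (-25, 4), (-20, 3), (-15, 3), (-10, 3), (-5, 3), (0, 3), (5, 3), (10, 3), (15, 3), (20, 3), (25, 4), (30, 10), (35, 11), (40, 11), (45, 5), (50, 4), (55, 3), (60, 3), (65, 4), (70, 3), (75, 4), (80, 3), (85, 4), (90, 3), (95, 4), (100, 3), (105, 3), (110, 3), (115, 3), (120, 4), (125, 4), (130, 3), (135, 3), (140, 4), (145, 3), (150, 3), (155, 4), (160, 10
[... 1612 characters left out ...]
33), (265, 33), (270, 32), (275, 33), (280, 32), (285, 33), (290, 32), (295, 19), (300, 2), (305, -1)]
[[ 0.45   0.     0.893]
 [-0.893 -0.     0.45 ]
 [ 0.    -1.    -0.   ]]
{'mtx': array([[371.93923459,   0.        , 281.73988921],
       [  0.        , 371.93923459, 209.21364001],
       [  0.        ,   0.        ,   1.        ]]), 'tool_from_camera': array([[ 9.99999738e-01, -5.84716038e-04,  4.26314235e-04,
        -2.21828323e-04],
       [-5.74154661e-04, -2.82550090e-01,  9.59252374e-01,
        -1.41777546e-01],
       [-4.40435123e-04, -9.59252368e-01, -2.82550351e-01,
         7.14102984e-02],
       [ 0.00000000e+00,  0.00000000e+00,  0.00000000e+00,
         1.00000000e+00]])}
```

View pics/crop_scene.png

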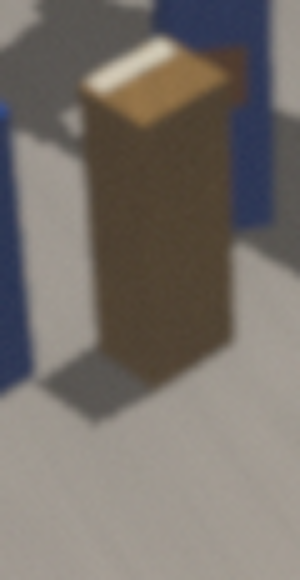

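View pics/w0.png

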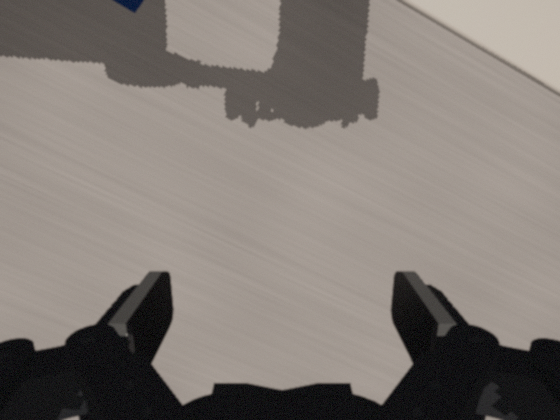

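Call:
{"op": "play_rows", "data": {"motion": [[[0.05,0.1,0.1],[0,0,0.2]],[[0.47,0.75,0.175],[0,0,1]],[[0.47,0.75,0.175],[0,0,1]],[[0.47,0.75,0.175],[0,0,1]],[[0.47,0.75,0.175],[0,0,1]],[[0.47,0.75,0.175],[0,0,1]],[[0.47,0.75,0.175],[0,0,1]],[[0.47,0.75,0.175],[0,0,1]],[[0.47,0.75,0.175],[0,0,1]]]}}

```text
time: 2.17
tool_pos: [0.491, -0.3039, 0.301]
tcp_rot: [-1.556, 0.252, -0.251]
wrist_force: [-0.2, -0.6, -1.1]
width: 0.998
```

Call:
{"op": "play_rows", "data": {"motion": [[[0,0,0],[0,0,0.2]],[[0,0,0],[0,0,0.4]],[[0,0,0],[0,0,0.6]],[[0,0,0],[0,0,0.8]],[[0,0,0],[0,0,0.8]],[[0,0,0],[0,0,0.8]]]}}

```text
time: 2.92
tool_pos: [0.4912, -0.3036, 0.3011]
tcp_rot: [-1.557, -0.24, 0.24]
wrist_force: [0.3, 0.2, 0.0]
width: 1.001
```

```bash
cat > w.py <<'E'
from h import *
s=bot.read_state(); im,d=cams.read_camera('wrist'); save('w1',im); W=cloud('wrist',d,s)
M=Ro.from_rotvec(s['tcp_rot']).as_matrix(); print(s['time'],s['tool_pos'].round(4),np.rad2deg(np.arctan2(M[1,0],M[0,0])),s['q'].round(2),M[:,1].round(3))
z=W[...,2]; m=(d>0)&(np.hypot(W[...,0]-.49,W[...,1]+.3)<.05)&(z>.165)&(z<.2)
r=cv2.minAreaRect((W[m][:,:2]*1000).astype(np.float32)); print(m.sum(),r,np.median(z[m]))
pale=m&(im.min(-1)>120); print('strip',pale.sum(),W[pale].mean(0))
E
python3 w.py
```

```text
2.925 [ 0.4912 -0.3036  0.3011] 17.508814779156708 [-0.6   0.04  1.73 -0.    1.37 -0.9 ] [-0.  0. -1.]
5571 ((489.86181640625, -303.2318420410156), (60.14093017578125, 50.14228820800781), 17.319427490234375) 0.17930873615200751
strip 1373 [ 0.49372467 -0.31902072  0.1796147 ]
```

View pics/w1.png

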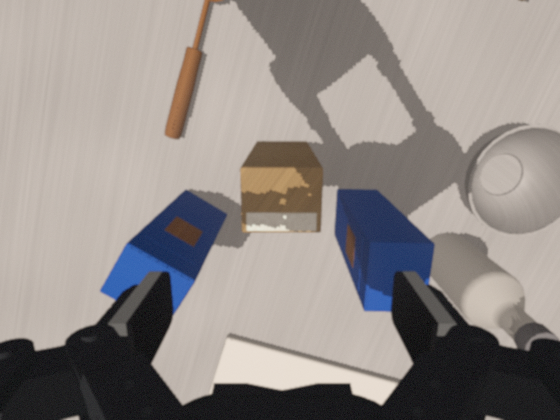

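```bash
cat > cl.py <<'E'
from h import *
s=bot.read_state()
c=np.array([.4899,-.3032]); th=np.deg2rad(17.3); R=np.array([[np.cos(th),np.sin(th)],[-np.sin(th),np.cos(th)]])
im,d=cams.read_camera('wrist')
for nm,(W,I,dd) in {'wrist':(cloud('wrist',d,s),im,d),'scene':(cloud('scene',np.load('scene0.npz')['d']),np.load('scene0.npz')['im'],np.load('scene0.npz')['d']),'side':(cloud('side',np.load('side0.npz')['d']),np.load('side0.npz')['im'],np.load('side0.npz')['d'])}.items():
    I=I.astype(int); blue=(I[...,2]>I[...,0]+25)&(dd>0)&(W[...,2]>.165)&(W[...,2]<.19)
    p=(W[...,:2]-c)@R.T*1000
    for sgn in (-1,1):
        b=blue&(p[...,0]*sgn>0)&(np.hypot(p[...,0],p[...,1])<170)
        if b.sum()>20: print(nm,sgn,b.sum(),np.round(cv2.boxPoints(cv2.minAreaRect(p[b].astype(np.float32)))).tolist())
E
python3 cl.py
```

```text
wrist -1 2974 [[-144.0, -75.0], [-94.0, -107.0], [-67.0, -64.0], [-117.0, -32.0]]
wrist 1 3671 [[66.0, -92.0], [116.0, -93.0], [117.0, -32.0], [67.0, -32.0]]
scene -1 297 [[-144.0, -74.0], [-93.0, -107.0], [-62.0, -60.0], [-112.0, -27.0]]
scene 1 381 [[67.0, -93.0], [120.0, -93.0], [120.0, -28.0], [67.0, -28.0]]
side -1 211 [[-144.0, -73.0], [-92.0, -107.0], [-61.0, -61.0], [-113.0, -27.0]]
side 1 221 [[68.0, -90.0], [116.0, -94.0], [121.0, -31.0], [73.0, -27.0]]
```

Call:
{"op": "play_rows", "data": {"motion": [[[-0.003,0,-0.15],[0,0,0]],[[-0.003,0,-0.25],[0,0,0]],[[-0.003,0,-0.33],[0,0,0]],[[-0.003,0,-0.4],[0,0,0]],[[-0.003,0,-0.43],[0,0,0]],[[-0.003,0,-0.43],[0,0,0]],[[-0.003,0,-0.43],[0,0,0]]]}}

```text
time: 3.9
tool_pos: [0.4915, -0.3034, 0.1308]
tcp_rot: [-1.559, -0.244, 0.242]
wrist_force: [0.5, -1.2, 0.7]
width: 1.003
```

Call:
{"op": "play_rows", "data": {"motion": [[[0,0,0],[0,0,0]],[[0,0,0],[0,0,0]],[[0,0,0],[0,0,0]],[[0,0,0],[0,0,0]],[[0,0,0],[0,0,0]],[[0,0,0],[0,0,0]],[[0,0,0],[0,0,0]],[[0,0,0],[0,0,0]]], "gripper": 1, "squeeze": 40}}

```text
time: 4.9
tool_pos: [0.4912, -0.3035, 0.1308]
tcp_rot: [-1.559, -0.244, 0.242]
wrist_force: [-1.6, -0.1, 4.9]
width: 0.701
```

Call:
{"op": "play_rows", "data": {"motion": [[[0,0,0.02],[0,0,0]],[[0,0,0.06],[0,0,0]],[[0,0,0.12],[0,0,0]],[[0,0,0.15],[0,0,0]],[[0,0,0.15],[0,0,0]],[[0,0,0.15],[0,0,0]]]}}

```text
time: 5.65
tool_pos: [0.49, -0.3024, 0.1884]
tcp_rot: [-1.556, -0.242, 0.244]
wrist_force: [1.0, -0.3, -4.0]
width: 0.7
```

```bash
cat > hold.py <<'E'
from h import *
import sys
s=bot.read_state(); tag=sys.argv[1]
M=Ro.from_rotvec(s['tcp_rot']).as_matrix(); print(s['time'],s['tool_pos'].round(4),'yaw',np.rad2deg(np.arctan2(M[1,0],M[0,0])),s['q'].round(2),M[:,1].round(3),s['wrist_force'].round(1),s['width'])
im,d=cams.read_camera('scene'); save('s'+tag,im); W=cloud('scene',d)
iw,dw=cams.read_camera('wrist'); save('w'+tag,iw); Ww=cloud('wrist',dw,s)
p=(Ww-s['tool_pos'])@M
iw=iw.astype(int); br=(dw>0)&(iw[...,0]>iw[...,2]+15)&(abs(p[...,0])<.045)&(abs(p[...,2])<.05)&(p[...,1]<0)&(p[...,1]>-.09)
if br.sum()>50: print('brown top in tool',br.sum(),np.round(np.percentile(p[br],[2,50,98],axis=0),4).tolist())
E
python3 hold.py h1
```

```text
5.65 [ 0.49   -0.3024  0.1884] yaw 17.745022893183776 [-0.6   0.11  1.87 -0.    1.17 -0.91] [-0.001  0.001 -1.   ] [ 1.  -0.3 -4. ] 0.7003186045424749
brown top in tool 31642 [[-0.0283, -0.0496, -0.0097], [-0.0005, -0.0482, 0.0166], [0.0277, -0.0054, 0.0259]]
```

View pics/wh1.png

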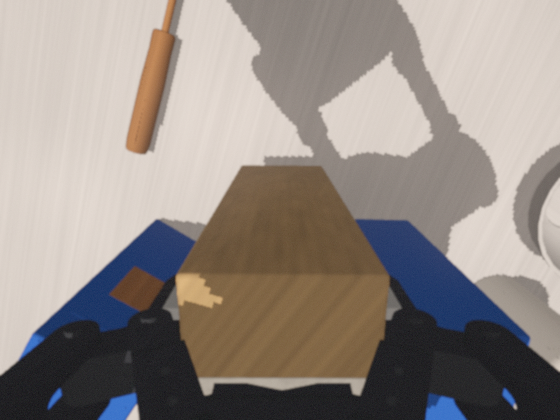

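View pics/sh1.png

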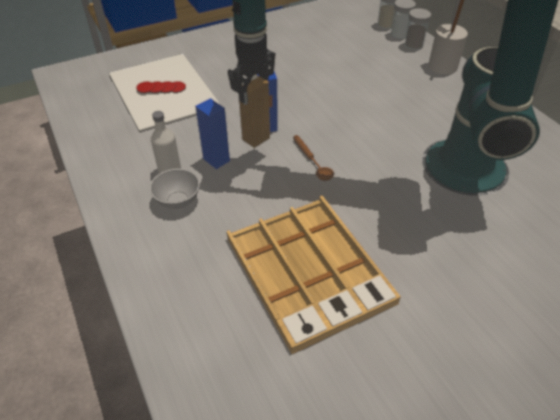

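The carton is held, with its top 48 mm above the TCP and centred. Moving it over the pocket.

Call:
{"op": "play_rows", "data": {"motion": [[[0,0.02,0.06],[0,0,0]],[[-0.005,0.1,0.075],[0,0,-0.06]],[[-0.01,0.2,0.075],[0,0,-0.12]],[[-0.02,0.3,0.075],[0,0,-0.18]],[[-0.03,0.41,0.075],[0,0,-0.25]],[[-0.037,0.52,0.075],[0,0,-0.31]],[[-0.043,0.62,0.075],[0,0,-0.37]],[[-0.047,0.68,0.075],[0,0,-0.4]],[[-0.049,0.706,0.075],[0,0,-0.414]],[[-0.049,0.706,0.075],[0,0,-0.414]]]}}

```text
time: 7.0
tool_pos: [0.4708, -0.0203, 0.2189]
tcp_rot: [-1.571, 0.012, -0.011]
wrist_force: [0.1, -0.3, -2.9]
width: 0.695
```

```bash
sleep 0; python3 hold.py h2; cat > rf.py <<'E'
# carton pose relative to bay, seen by scene + side, and fixed rack landmarks
from h import *
th=np.deg2rad(89.1); R=np.array([[np.cos(th),np.sin(th)],[-np.sin(th),np.cos(th)]]); o=np.array([.4705,-.0192])
for n in ['scene','side']:
    im,d=cams.read_camera(n); save('rf_'+n,im)
    for l in ['carton_mid','carton_front','carton_bay','carton_label']:
        for x in cams.mark_of(n,l)[:3]:
            w=cam2w(n,x['xyz'])[0]; print(n,l,round(x['conf'],2),np.round(np.r_[(w[:2]-o)@R.T,w[2]],4))
E
python3 rf.py
```

```text
7.0 [ 0.4708 -0.0203  0.2189] yaw -0.8055910268939558 [-0.1  -0.12  2.04 -0.    1.23 -0.08] [-0.001 -0.    -1.   ] [ 0.1 -0.3 -2.9] 0.6950286321737152
brown top in tool 31704 [[-0.0284, -0.0497, -0.0098], [-0.0003, -0.0482, 0.0165], [0.0278, -0.0053, 0.0257]]
scene carton_mid 0.9 [-0.3865  0.053   0.0843]
scene carton_mid 0.81 [-0.3126 -0.1329  0.0882]
scene carton_mid 0.76 [-0.0021  0.0027  0.1766]
scene carton_front 0.9 [-0.3589  0.0475  0.0879]
scene carton_front 0.72 [-0.0248 -0.0023  0.1813]
scene carton_front 0.64 [-0.3189 -0.1038  0.0891]
scene carton_label 0.75 [ 2.635e-01 -2.000e-04  3.110e-02]
side carton_mid 0.84 [-0.0023 -0.0047  0.1818]
side carton_mid 0.81 [-0.3807  0.0472  0.09  ]
side carton_mid 0.81 [-0.3161 -0.1343  0.0913]
side carton_front 0.73 [-0.3576  0.0479  0.0889]
side carton_front 0.64 [-0.3287 -0.2615  0.0017]
side carton_front 0.58 [-0.0261  0.      0.1813]
side carton_label 0.82 [0.2625 0.0031 0.0328]
```

View pics/wh2.png

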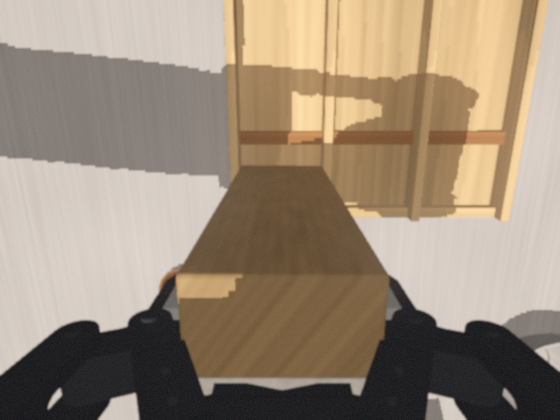

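View pics/rf_side.png

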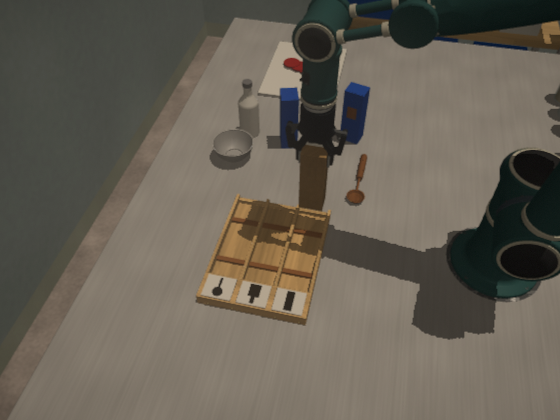

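```bash
cat > wr.py <<'E'
from h import *
s=bot.read_state(); im,d=cams.read_camera('wrist'); W=cloud('wrist',d,s)
th=np.deg2rad(89.1); R=np.array([[np.cos(th),np.sin(th)],[-np.sin(th),np.cos(th)]]); o=np.array([.4705,-.0192])
p=(W[...,:2]-o)@R.T; z=W[...,2]; ok=d>0
print('tcp in bay',(s['tool_pos'][:2]-o)@R.T)
a=ok&(p[...,0]>.055)&(p[...,0]<.11)
print([(int(round(b*1000)),int(1000*np.median(z[a&(abs(p[...,1]-b)<.001)]))) for b in np.r_[np.arange(-.056,-.029,.002),np.arange(.03,.057,.002)] if (a&(abs(p[...,1]-b)<.001)).sum()>3])
for y0 in (0,-.084): 
    a=ok&(abs(p[...,1]-y0)<.02)
    print([(int(round(b*1000)),int(1000*np.median(z[a&(abs(p[...,0]-b)<.001)]))) for b in np.r_[np.arange(-.044,-.021,.002),np.arange(.02,.06,.002)] if (a&(abs(p[...,0]-b)<.001)).sum()>3])
# wall tops in strips along x -> yaw
for lo,hi in((.05,.07),(.09,.11),(.13,.15)):
    for c in(-.042,.042):
        m=ok&(p[...,0]>lo)&(p[...,0]<hi)&(abs(p[...,1]-c)<.012)&(z>.022)&(z<.04); print(lo,c,m.sum(),np.round(np.percentile(p[m][:,1],[5,50,95]),4) if m.sum() else '')
E
python3 wr.py
```

```text
tcp in bay [-0.00137618 -0.00050185]
[(-56, 5), (-54, 5), (-52, 5), (-50, 5), (-48, 5), (-44, 28), (-42, 29), (-40, 29), (-38, 29), (-36, 13), (-34, 5), (-32, 5), (-30, 5), (30, 5), (32, 5), (34, 5), (36, 5), (38, 5), (40, 22), (42, 29), (44, 29), (46, 29), (48, 28), (52, 0), (54, 0), (56, 0)]
[(20, 267), (22, 267), (24, 234), (26, 5), (28, 5), (30, 11), (32, 13), (34, 13), (36, 13), (38, 13), (40, 13), (42, 6), (44, 5), (46, 5), (48, 5), (50, 5), (52, 5), (54, 5), (56, 5), (58, 5)]
[(-40, 16), (-38, 17), (-36, 17), (-34, 17), (-32, 17), (-30, 12), (-28, 5), (-26, 5), (-24, 5), (-22, 5), (20, 5), (22, 5), (24, 5), (26, 5), (28, 5), (30, 12), (32, 13), (34, 13), (36, 13), (38, 13), (40, 13), (42, 7), (44, 5), (46, 5), (48, 5), (50, 5), (52, 5), (54, 5), (56, 5), (58, 5)]
0.05 -0.042 231 [-0.044  -0.04   -0.0365]
0.05 0.042 237 [0.0395 0.043  0.047 ]
0.09 -0.042 266 [-0.0439 -0.0401 -0.0365]
0.09 0.042 271 [0.0395 0.043  0.047 ]
0.13 -0.042 246 [-0.0438 -0.0399 -0.0365]
0.13 0.042 250 [0.0396 0.0432 0.047 ]
```

Call:
{"op": "play_rows", "data": {"motion": [[[-0.005,0.001,-0.02],[0,0,0]],[[-0.005,0.001,-0.06],[0,0,0]],[[-0.005,0.001,-0.1],[0,0,0]],[[-0.005,0.001,-0.14],[0,0,0]],[[-0.005,0.001,-0.17],[0,0,0]],[[-0.005,0.001,-0.185],[0,0,0]],[[-0.005,0.001,-0.192],[0,0,0]],[[-0.005,0.001,-0.198],[0,0,0]],[[-0.005,0.001,-0.198],[0,0,0]]]}}

```text
time: 8.78
tool_pos: [0.4692, -0.02, 0.1404]
tcp_rot: [-1.571, 0.012, -0.013]
wrist_force: [0.4, -0.6, -3.7]
width: 0.693
```

Call:
{"op": "play_rows", "data": {"motion": [[[0,0,-0.002],[0,0,0]],[[0,0,-0.004],[0,0,0]],[[0,0,-0.004],[0,0,0]]]}}

```text
time: 9.15
tool_pos: [0.4689, -0.02, 0.1385]
tcp_rot: [-1.571, 0.012, -0.012]
wrist_force: [0.2, 0.0, -4.0]
width: 0.698
```

Call:
{"op": "play_rows", "data": {"motion": [[[0,0,-0.001],[0,0,0]],[[0,0,-0.002],[0,0,0]],[[0,0,-0.003],[0,0,0]],[[0,0,-0.003],[0,0,0]]]}}

```text
time: 9.65
tool_pos: [0.4689, -0.02, 0.1372]
tcp_rot: [-1.571, 0.012, -0.012]
wrist_force: [0.3, -0.3, -3.7]
width: 0.696
```

Call:
{"op": "play_rows", "data": {"motion": [[[0,0,-0.001],[0,0,0]],[[0,0,-0.002],[0,0,0]],[[0,0,-0.003],[0,0,0]],[[0,0,-0.003],[0,0,0]]]}}

```text
time: 10.15
tool_pos: [0.4691, -0.02, 0.1368]
tcp_rot: [-1.571, 0.012, -0.012]
wrist_force: [-3.0, 0.2, 4.0]
width: 0.703
```

The force reversed from -3.7 N to +4 N, so the carton is on the floor. Releasing it.

Call:
{"op": "play_rows", "data": {"motion": [[[0,0,0],[0,0,0]],[[0,0,0],[0,0,0]],[[0,0,0],[0,0,0]],[[0,0,0],[0,0,0]],[[0,0,0],[0,0,0]],[[0,0,0],[0,0,0]],[[0,0,0],[0,0,0]],[[0,0,0],[0,0,0]]], "gripper": 0}}

```text
time: 11.15
tool_pos: [0.469, -0.02, 0.1361]
tcp_rot: [-1.571, 0.012, -0.012]
wrist_force: [-0.0, 0.7, -0.1]
width: 0.999
```

Call:
{"op": "play_rows", "data": {"motion": [[[0,0,0.04],[0,0,0]],[[0,0,0.1],[0,0,0]],[[0,0,0.2],[0,0,0]],[[0,0,0.3],[0,0,0]],[[0,0,0.4],[0,0,0]],[[0,0,0.4],[0,0,0]],[[0,0,0.4],[0,0,0]]]}}

```text
time: 12.02
tool_pos: [0.4688, -0.02, 0.2964]
tcp_rot: [-1.571, 0.012, -0.013]
wrist_force: [0.6, 0.7, -0.5]
width: 1.002
```

```bash
cat > chk.py <<'E'
from h import *
s=bot.read_state(); im,d=cams.read_camera('wrist'); save('wc',im); W=cloud('wrist',d,s)
th=np.deg2rad(89.1); R=np.array([[np.cos(th),np.sin(th)],[-np.sin(th),np.cos(th)]]); o=np.array([.4690,-.0192])
print(s['time'],s['tool_pos'],s['width'])
def top(W,d,n):
    m=(d>0)&(np.hypot(W[...,0]-o[0],W[...,1]-o[1])<.06)&(W[...,2]>.172)&(W[...,2]<.2)
    p=(W[m][:,:2]-o)@R.T*1000; print(n,m.sum(),cv2.minAreaRect(p.astype(np.float32)),np.percentile(W[m][:,2],[5,50,95]))
    # tilt by plane fit
    A=np.c_[p/1000,np.ones(len(p))]; print('tilt',np.linalg.lstsq(A,W[m][:,2],rcond=None)[0])
top(W,d,'w')
for n in ('scene','side'):
    im,d=cams.read_camera(n); save('c_'+n,im); top(cloud(n,d),d,n)
E
python3 chk.py
```

```text
12.025 [ 0.46883556 -0.01996436  0.29642204] 1.0021989398686164
w 5966 ((-0.05236244201660156, 0.853607177734375), (60.129451751708984, 50.11127853393555), 89.92981719970703) [0.18375327 0.1853821  0.18653171]
tilt [-0.04016615  0.00140526  0.18518621]
scene 533 ((2.1959304809570312, -0.6239795684814453), (61.36863327026367, 52.2002067565918), 89.33845520019531) [0.17408069 0.18343919 0.18606992]
tilt [-0.07793854  0.02415597  0.18290712]
side 464 ((3.956960678100586, -0.6503582000732422), (60.99565505981445, 56.75291061401367), 86.98750305175781) [0.17524571 0.1851978  0.18833599]
tilt [-0.09757892 -0.01347442  0.18497741]
```

View pics/wc.png

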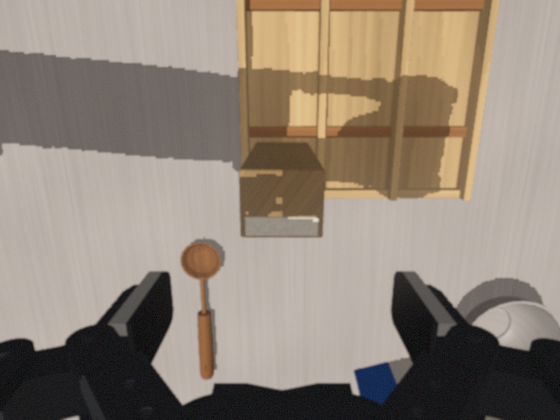

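```bash
cat > chk2.py <<'E'
from h import *
s=bot.read_state(); im,d=cams.read_camera('wrist'); W=cloud('wrist',d,s)
th=np.deg2rad(89.1); R=np.array([[np.cos(th),np.sin(th)],[-np.sin(th),np.cos(th)]]); o=np.array([.4690,-.0192])
p=(W[...,:2]-o)@R.T; z=W[...,2]
m=(d>0)&(abs(p[...,0])<.021)&(abs(p[...,1])<.024)&(z>.15)
A=np.c_[p[m],np.ones(m.sum())]; print('tilt',np.linalg.lstsq(A,z[m],rcond=None)[0])
# back face
m=(d>0)&(p[...,0]>.01)&(p[...,0]<.05)&(abs(p[...,1])<.02)&(z<.17)&(z>.05)
A=np.c_[z[m],np.ones(m.sum())]; print('back x vs z',m.sum(),np.linalg.lstsq(A,p[m][:,0],rcond=None)[0])
E
python3 chk2.py
```

```text
tilt [5.7541518  0.09039464 0.26585683]
back x vs z 932 [0.00169944 0.02436449]
```

The back face is vertical (slope 0.002) and the carton is centred to about 0.5 mm, so step 1 is done. Now moving behind the front face with the fingers shut.

Call:
{"op": "play_rows", "data": {"motion": [[[0,-0.1,0],[0,0,0]],[[0.003,-0.2,0],[0,0,0]],[[0.003,-0.2,0],[0,0,0]],[[0.003,-0.2,-0.1],[0,0,0]],[[0.003,-0.2,-0.2],[0,0,0]],[[0.003,-0.2,-0.3],[0,0,0]],[[0.003,-0.2,-0.37],[0,0,0]],[[0.003,-0.2,-0.37],[0,0,0]],[[0.003,-0.2,-0.37],[0,0,0]]], "gripper": 1}}

```text
time: 13.35
tool_pos: [0.4707, -0.0996, 0.1489]
tcp_rot: [-1.571, 0.011, -0.012]
wrist_force: [0.4, -0.9, -0.2]
width: -0.0
```

Call:
{"op": "play_rows", "data": {"motion": [[[0,0.03,0],[0,0,0]],[[0,0.06,0],[0,0,0]],[[0,0.08,0],[0,0,0]],[[0,0.1,0],[0,0,0]],[[0,0.115,0],[0,0,0]],[[0,0.13,0],[0,0,0]],[[0,0.145,0],[0,0,0]],[[0,0.145,0],[0,0,0]]]}}

```text
time: 14.35
tool_pos: [0.47, -0.0416, 0.1479]
tcp_rot: [-1.571, 0.012, -0.011]
wrist_force: [-0.1, -0.1, -0.4]
width: -0.001
```

```bash
python3 hold.py p1 | head -1; python3 - <<'E'
from h import *
im,d=cams.read_camera('side'); save('sd1',im[100:340,120:440].repeat(2,0).repeat(2,1))
E
```

```text
14.35 [ 0.47   -0.0416  0.1479] yaw -0.8575735386932549 [-0.14 -0.05  2.11  0.    1.08 -0.13] [-0.  0. -1.] [-0.1 -0.1 -0.4] -0.0008568315925226081
```

View pics/sd1.png

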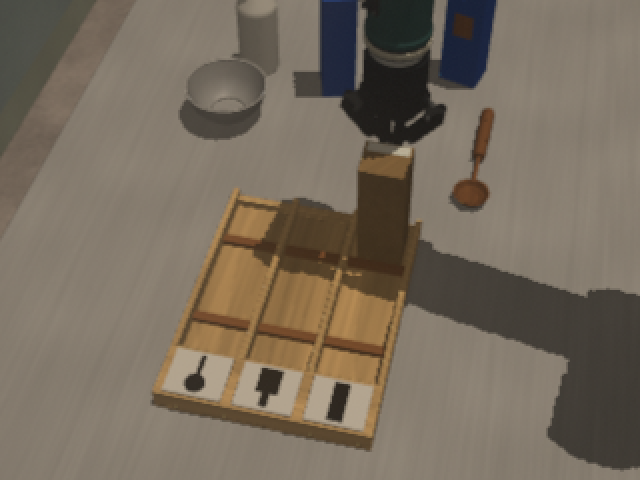

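Call:
{"op": "play_rows", "data": {"motion": [[[0,0.0125,0],[0,0,0]],[[0,0.025,0],[0,0,0]],[[0,0.0375,0],[0,0,0]],[[0,0.05,0],[0,0,0]],[[0,0.06,0],[0,0,0]],[[0,0.07,0],[0,0,0]],[[0,0.07,0],[0,0,0]]]}}

```text
time: 15.38
tool_pos: [0.4701, -0.0137, 0.148]
tcp_rot: [-1.571, 0.012, -0.012]
wrist_force: [1.0, -0.1, -0.4]
width: -0.0
```

```bash
python3 hold.py p2 | head -1; python3 - <<'E'
from h import *
im,d=cams.read_camera('side'); save('sd2',im[100:340,120:440].repeat(2,0).repeat(2,1))
E
```

```text
15.375 [ 0.4701 -0.0137  0.148 ] yaw -0.8539242705374112 [-0.08 -0.06  2.12  0.    1.08 -0.07] [-0.  0. -1.] [ 1.  -0.1 -0.4] -0.0003814104660122037
```

View pics/sd2.png

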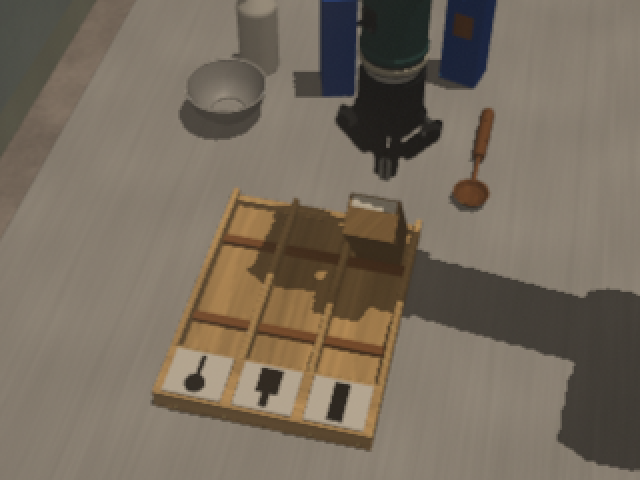

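It has tipped past balance and the picture caught it mid-fall. Next I'll retreat and look again.

Call:
{"op": "play_rows", "data": {"motion": [[[0,-0.02,0],[0,0,0]],[[0,-0.1,0.05],[0,0,0]],[[0,-0.15,0.15],[0,0,0]],[[0,-0.15,0.35],[0,0,0]],[[0,-0.15,0.45],[0,0,0]],[[0,-0.15,0.45],[0,0,0]],[[0,-0.15,0.45],[0,0,0]],[[0,-0.15,0.45],[0,0,0]]]}}

```text
time: 16.52
tool_pos: [0.4691, -0.074, 0.326]
tcp_rot: [-1.57, 0.015, -0.01]
wrist_force: [0.2, -0.2, -0.2]
width: 0.002
```

```bash
cat > fin.py <<'E'
from h import *
th=np.deg2rad(89.1); R=np.array([[np.cos(th),np.sin(th)],[-np.sin(th),np.cos(th)]]); o=np.array([.4690,-.0192])
s=bot.read_state(); print(s['time'],s['tool_pos'])
for n in ('scene','side','wrist'):
    im,d=cams.read_camera(n); save('f_'+n,im if n!='side' else im[100:340,120:440].repeat(2,0).repeat(2,1)); W=cloud(n,d,s); p=(W[...,:2]-o)@R.T
    m=(d>0)&(p[...,0]>-.03)&(p[...,0]<.26)&(abs(p[...,1])<.06)&(W[...,2]>.052)&(W[...,2]<.09)
    if m.sum()>50: print(n,m.sum(),cv2.minAreaRect((p[m]*1000).astype(np.float32)),np.percentile(W[m][:,2],[5,50,95]))
    for l in ('carton_mid','carton_front','bottle','bowl','spoon'):
        print(n,l,[(np.round(np.r_[(w[:2]-o)@R.T,w[2]],3).tolist(),np.round(w,3).tolist(),round(x['conf'],2)) for x in cams.mark_of(n,l)[:3] for w in [cam2w(n,x['xyz'],s)[0]]])
E
python3 fin.py
```

```text
16.525 [ 0.46910136 -0.0739652   0.32595194]
scene 1769 ((103.53680419921875, 0.130340576171875), (184.8766326904297, 63.18528366088867), 0.5019723176956177) [0.05702019 0.06212596 0.06494231]
scene carton_mid [([-0.384, 0.051, 0.084], [0.412, -0.402, 0.084], 0.86), ([-0.31, -0.13, 0.09], [0.594, -0.331, 0.09], 0.64), ([0.103, 0.001, 0.037], [0.469, 0.084, 0.037], 0.61)]
scene carton_front [([0.106, 0.001, 0.067], [0.469, 0.086, 0.067], 0.94), ([-0.32, -0.106, 0.087], [0.57, -0.341, 0.087], 0.91), ([-0.357, 0.041, 0.088], [0.422, -0.376, 0.088], 0.66)]
scene bottle [([-0.33, -0.26, 0.001], [0.724, -0.353, 0.001], 0.78)]
scene bowl [([-0.214, -0.278, -0.004], [0.743, -0.238, -0.004], 0.67)]
scene spoon [([-0.193, 0.101, -0.003], [0.365, -0.211, -0.003], 0.8)]
side 1511 ((105.49872589111328, -0.8210067749023438), (185.0272979736328, 60.720977783203125), 0.23429623246192932) [0.05943987 0.06362222 0.06716012]
side carton_mid [([-0.382, 0.048, 0.092], [0.415, -0.401, 0.092], 0.95), ([0.101, -0.003, 0.042], [0.474, 0.081, 0.042], 0.87), ([-0.309, -0.133, 0.091], [0.597, -0.33, 0.091], 0.6
[... 316 characters left out ...]
5], 0.94)]
side spoon [([-0.193, 0.102, -0.0], [0.364, -0.211, -0.0], 0.56)]
wrist 6230 ((61.28591537475586, 3.007904052734375), (99.35576629638672, 60.138885498046875), 0.1700536608695984) [0.0600017  0.06145961 0.06291169]
wrist carton_mid [([0.102, 0.002, 0.039], [0.469, 0.083, 0.039], 0.76), ([-0.313, -0.13, 0.088], [0.594, -0.334, 0.088], 0.63)]
wrist carton_front [([0.096, 0.007, 0.066], [0.464, 0.077, 0.066], 0.97)]
wrist bottle [([-0.331, -0.257, -0.003], [0.721, -0.354, -0.003], 0.63), ([-0.003, -0.082, -0.001], [0.551, -0.023, -0.001], 0.16)]
wrist bowl [([-0.213, -0.273, -0.002], [0.739, -0.237, -0.002], 0.62)]
wrist spoon [([-0.194, 0.104, -0.002], [0.362, -0.212, -0.002], 0.87)]
```

View pics/f_side.png

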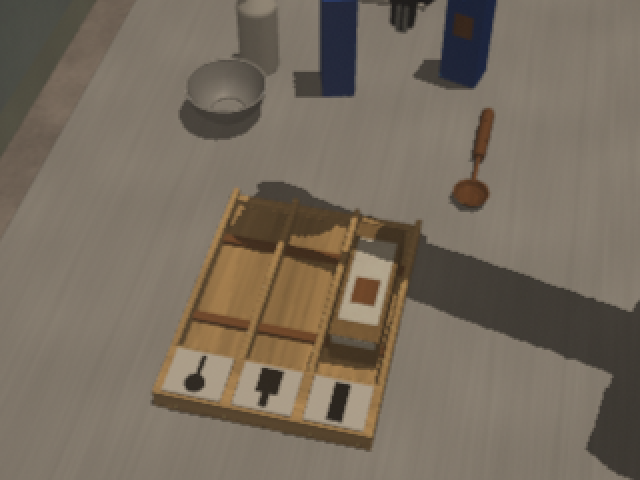

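The carton lies flat, pale side up, centred about 103 mm along the bay. The bottle, bowl and spoon haven't moved, and the gripper is clear.

```bash
python3 -c "
from h import *
print(bot.finish_job())"
```

```text
the job is handed in; nothing more can be done
None
```

The carton is back in its own bay, the oblong-label one nearest the robot. It lies on its back across both rails with the pale front up. I handed the job in at about 17 s of the 51 s allowed; the hand-in reports no verdict.

- **Standing in the pocket:** I gripped the brown carton across its 60 mm width and set it down in the foot pocket, front towards the end stop. After release, the wrist camera showed its back face vertical (slope 0.002) and the carton centred to within about 1 mm. A first plane fit of its top suggested a 0.04 rad tilt. I put that down to side-face points in the fit and went by the back face. A second fit of the top was unusable because it picked up the gripper.
- **Tipping:** With the fingers shut, I pushed the top towards the label until the carton fell by itself, then backed the arm away.
- **Final position:** The centre is about 103 mm along the bay and within about 1–3 mm of its midline. The long axis is within 0.5° of the bay. The front face is about 56–57 mm above the bay floor by depth. The recognition network's values for the front face are a few mm higher (59–61 mm), still inside the 52–63 mm band.
- **Other objects:** The bottle, bowl and spoon read within about 5 mm of their starting positions in all three cameras, which is within measurement noise.

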